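# Set the dividing table to the red line

### The arm

A 6-joint arm with a two-finger parallel gripper is mounted at the origin on a cart in front of the work surface, level with it; the furniture and walls round the work are solid. World frame = base frame: x ahead of the robot, y to its left, z up, the work surface at z = 0. Lengths are in m, angles in rad, forces in N, time in s.
With the tool pointing down it reaches from about 0.3 to 0.775 m from the base axis. Payload 14.6 kg.
Tool frame: the origin (TCP) lies on the centre line of the jaws, within the pads' length; the fingertips stand 25 mm ahead of it and the grasp point (between the pads) lies 6 mm ahead of it; z points along the fingers, x is the direction in which the jaws open and shut, and the axes are right-handed (so a half turn about z gives the same grasp; the last joint's range is limited). The gripper opens to 94 mm and grips with 3 to 60 N. Pads are 16 mm wide; open, the fingers measure 119 mm over their backs; the gripper's body (75 mm by 177 mm) begins 78 mm behind the grasp point.
Start: joints at [-1.213, 0.3, 1.521, -0, 1.321, -0.067], TCP at [0.227, -0.501, 0.23] pointing down, gripper open.
Joint ranges: [-3.03, 3.03], [-0.79, 2.21], [0.23, 2.52], [-1.04, 4.18], [0, 3.07], [-2.55, 2.55]. Speed limits (rad/s): [2.22, 2.22, 2.57, 3.14, 3.14, 3.14].

### API

Orientations are given as a rotation vector (axis times angle).
In Python, from bench import bot gives the robot as it stands. The module is installed in compiled form; this text tells all that it offers.
- The arm moves only by the shell command python3 -m crank 'ROWS' [OPENING] [FORCE]. ROWS is JSON, a list of rows, each a list of 2 entries, a list of its own where there are three numbers: the shift along the world's x, y, z in cm, then the turn about the world's z in degrees. In form: [[[dx, dy, dz], turn], ...]. A call has 1 to 12 rows; each row is the pose to reach, as a shift and turn from the pose commanded when the call began; what a row does not reach only later rows make up. A row lasts 1/12 s, in which the tool goes at most 41.7 mm and 7.16 degrees, less where a joint would pass 70% of its speed; a pose out of reach is approached as far as the arm can. A call with a gripper value outside its range is refused whole. OPENING is the gripper command: -1 is fully open, 1 is shut, values between are in proportion, set as the call begins (- or left out, the last holds). The fingers move at their own pace and stop on an object; FORCE is the grip in N (left out, the last holds). Time passes only in rows, so rows that repeat a pose let the fingers close. It gives the time, the measured TCP pose, the force and the opening at its end, in the units of the state.
- bot.read_state(): the state, without advancing time (a new reading comes with each control period).
- bot.read_camera(name): name is "scene" or "top"; returns (picture, depth): 420x560x3 uint8, red, green, blue; 420x560 float32, m along the optical axis (not along the pixel's ray), 0 where there is no reading.
- bot.calibration(name): a dict with "intrinsics" (3x3 intrinsics, pixels), "rvec" (rotation vector, rad) and "tvec" (3), from world to camera coordinates, as OpenCV has them. Camera axes: x right, y down, z forward; pixel columns grow to the right and rows downward; lengths in m; the calibration is good to about 2 mm. A picture is of the moment at which its call begins. calibration takes no time and is no camera call.
- bot.hand_in(): hands the job in, once; it reports no verdict.
The state is a dict: "clock": time; "joint_pos": joint angles; "joint_velocities": joint speeds; "joint_torque": joint torques, N m; "position": TCP position; "tcp_rot": TCP orientation; "contact_force": force on the tool from outside, world axes, zero at the start; "wrist_torque": the same for the moment, N m; "grip_width": opening from 0.0 (shut) to 1.0 (fully open).
Only numpy, scipy, OpenCV 4.12 (cv2) and the standard library are available. Lean on these libraries where they do the work, as an engineer would, in place of code of your own. Each camera call takes 0.05 s, during which the arm holds its last target. There are 200 camera calls.

### The job

Set the small dividing table for the next stone seat: push its clamp lever fully anticlockwise to free the table, push the table round by its black finger peg until the white index mark lines up with the red line of the scale ring, then push the clamp lever back clockwise until it is tight. Do it all by pushing with the fingers: do not pinch the peg or the lever, and keep off the chuck with its brass collar. Do not shift the scale ring, and leave the ring clamp, the brass rod and the flux cup where they lie.

Things in the scene. Friction and masses are not known exactly. Their poses are not given: they have to be found in the camera images.
- dividing_base: grey round iron base of a jeweller's dividing table, 124 mm across the foot, 112 mm above it, fixed to the bench; origin on the table's upright turning axis at bench height (z 0), z up. The clamp block, 30 mm wide, 34 mm high, sticks out along its +y to 84 mm from the axis; four foot lugs reach 74 mm. The base's top is 28 mm above the bench, the table's top 35 mm
- index_table (a joint): angle of the round dark steel table (92 mm across) about the base's upright axis, rad, grows anticlockwise seen from above; at 0 its index mark points along the base's -x, its peg along -y. Range -2.2 to 1.2. Clamp loose: about 3 N at the peg turns it, stays where left; clamp tight: held by a brake, slips only near 20 N. The chuck with the collar in its middle, 37 mm across, rises to 59 mm above the bench
- clamp_lever (a joint): angle of the clamp lever about its upright pivot, rad: 0 fully loose (stop), 1.30 fully tight (stop), grows clockwise seen from above. Loose below 0.25, tight above 1.05; it stays where it is left, 3 to 5 N at the knob move it. The pivot lies on the base's +y axis, 68 mm from the table axis. The arm points from the pivot at 2.217 rad minus this angle, measured anticlockwise from the base's x axis
- scale_ring (a joint): angle of the flat aluminium scale ring (93 mm inside, 114 mm outside, top 31 mm above the bench) about the same axis as the table, rad, grows anticlockwise; set beforehand, to be left as it is. At 0 its red line points along the base's -x. The mark is in line with the red line when the table's angle equals the ring's angle
- index_mark (a point): outer end of the white index mark, a radial line 3 mm wide and 14 mm long on the dark table; 46 mm from the axis, on the table's top (35 mm above the bench)
- red_line (a point): inner end of the red line, a radial line 3 mm wide and 10 mm long on the aluminium scale ring, the only red one (the others are black, every 10 degrees); the point is given 46 mm from the axis and 35 mm above the bench, so that it coincides with index_mark when they line up
- finger_peg (a point): black upright finger peg on the table, 12 mm thick, 36 mm from the axis, a quarter turn anticlockwise of the index mark; the point is on its centre line, 48 mm above the bench; the peg's pushing faces reach from 37 to 61 mm above the bench
- lever_knob (a point): black upright knob at the end of the clamp lever, 14 mm thick, 45 mm from the lever's pivot; the point is its centre, 52 mm above the bench; the knob reaches from 40 to 65 mm above the bench, the steel arm below it lies at 40 to 47 mm
- ring_clamp: loose wooden ring clamp, 22 x 120 x 22 mm, long side along its y, lying to the right of the base; origin at the centre of its underside
- brass_rod: loose brass rod, 9 x 48 x 8 mm, long side along its y, lying between the base and the ring clamp; origin at the centre of its underside
- flux_cup: loose small dark cup, 28 mm across, 17 mm high, to the left of the base; origin at the centre of its underside

How it is judged:
On the way, in this order (a step that is already met when the one before it is completed fails the run):
1. the clamp lever is pushed anticlockwise to its loose position (below 0.25 rad) (value of joint clamp_lever below 0.25 rad), for 0.1 s.
2. with the clamp loose, the index mark is brought into line with the red line (within 2.5 mm) (horizontal distance between index_mark and red_line below 0.0025 m and value of joint clamp_lever below 0.5 rad), for 0.2 s.
3. the clamp lever is pushed clockwise until tight (above 1.05 rad) (value of joint clamp_lever above 1.05 rad), for 0.2 s.
At the end, for the whole second after the job is handed in: The white index mark is within 2.5 mm of the red line, the clamp lever is tight (above 1.05 rad), the scale ring is where it was set (red line within 1.5 mm) and the ring clamp, brass rod and flux cup are within 20 mm of where they lay (horizontal distance between index_mark and red_line below 0.0025 m and value of joint clamp_lever above 1.05 rad and distance of red_line from where it was at the start of the episode below 0.0015 m and distance of each of ring_clamp, brass_rod, flux_cup from where it was at the start of the episode below 0.02 m); the robot touches nothing.
It fails at once if the finger peg is pinched (pressed on both faces at once) (contact force between the fingers and peg_front above 2 N and contact force between the fingers and peg_back above 2 N).
It fails at once if the clamp lever is pinched (pressed on both sides at once) (contact force between the fingers and lever_left above 2 N and contact force between the fingers and lever_right above 2 N).
It fails at once if the chuck or the brass collar in it is pushed (contact force between any of the fingers, the arm and chuck above 1 N).
It fails at once if the scale ring is shifted by more than 1.5 mm (distance of red_line from where it was at the start of the episode above 0.0015 m).
It fails at once if the ring clamp, brass rod or flux cup is shifted by more than 20 mm or lifted (distance of any of ring_clamp, brass_rod, flux_cup from where it was at the start of the episode above 0.02 m or height (world z) of any of ring_clamp, brass_rod, flux_cup above 0.012 m).
It also fails if it takes over 70 s, if anything falls off the work surface, if the arm or the gripper's body presses on something with over 40 N, if the wrist force passes 120 N, or if a joint passes its speed limit or range.

## Working session

There is one attempt and no reset: what is moved stays moved. The work goes in short steps, Python scripts to look and compute and a shell command to move; the robot and the scene stay as the last step left them, time stands still between calls to the robot, and variables do not carry over. Pictures are saved under pics/ and viewed, about 8 in all and at most 12, crops included, and the job is handed in when it is done.

```bash
mkdir -p pics
python3 - <<'E'
from bench import bot
import cv2
print(bot.read_state())
for n in("scene","top"):
    p,d=bot.read_camera(n); cv2.imwrite(f"pics/{n}0.png",p[:,:,::-1]); c=bot.calibration(n); print(n,c)
E
```

```text
{'clock': 0.0, 'joint_pos': array([-1.21260150e+00,  3.00437147e-01,  1.52157859e+00, -1.04757390e-05,
        1.32069912e+00, -6.66040368e-02]), 'joint_velocities': array([-0.00068019, -0.00038691, -0.00128357, -0.00244325, -0.00047197,
       -0.00014578]), 'joint_torque': array([-1.53666369e-03, -5.31802726e+01, -3.52734661e+01,  7.07161613e-02,
        2.43942667e-02, -8.95952940e-05]), 'position': array([ 0.22658662, -0.50090089,  0.22990599]), 'tcp_rot': array([-2.63926022e+00,  1.70286549e+00,  1.42352663e-03]), 'contact_force': array([ 0.14625831,  0.02683486, -0.27838527]), 'wrist_torque': array([0.03266014, 0.00931875, 0.02407255]), 'grip_width': 1.0020576371298764}
scene {'intrinsics': array([[511.03381737,   0.        , 284.35980361],
       [  0.        , 511.03381737, 209.9161053 ],
       [  0.        ,   0.        ,   1.        ]]), 'rvec': array([ 2.10157586,  1.4187153 , -0.48997298]), 'tvec': array([-0.42635258, -0.25431486,  1.21689978])}
top {'intrinsics': array([[500.26953991,   0.        , 283.01580668],
       [  0.        , 500.26953991, 215.12161565],
       [  0.        ,   0.        ,   1.        ]]), 'rvec': array([ 2.18594163, -2.11474058,  0.23861332]), 'tvec': array([0.21333599, 0.51357653, 0.85196695])}
```

View pics/top0.png

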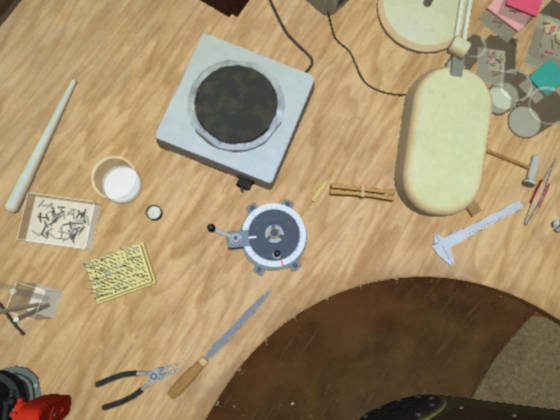

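View pics/scene0.png

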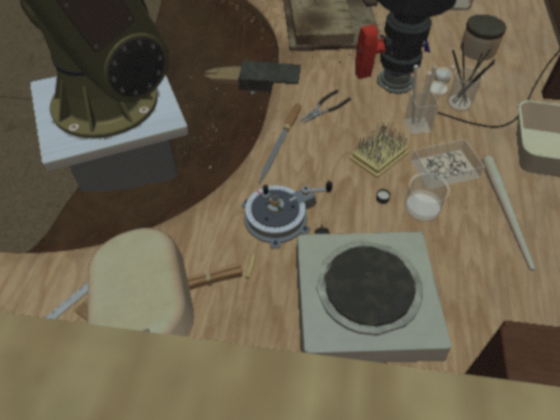

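Top view: the table is at about (274,236), the knob at about (211,228), the peg at about (277,254), and the red line near (282,263). I'll zoom in and measure.

```bash
cat > h.py <<'E'
from bench import bot
import cv2, numpy as np
def ray(n,uv,z):
    c=bot.calibration(n);R=cv2.Rodrigues(np.array(c["rvec"]))[0];t=np.array(c["tvec"]).ravel()
    u=cv2.undistortPoints(np.array([[uv]],float),c["intrinsics"],None)[0,0]
    d=R.T@np.r_[u,1];o=-R.T@t
    return o+d*(z-o[2])/d[2]
def proj(n,P):
    c=bot.calibration(n);return cv2.projectPoints(np.array([P],float),np.array(c["rvec"]),np.array(c["tvec"]),c["intrinsics"],None)[0].ravel()
E
python3 - <<'E'
from h import *
p,d=bot.read_camera("top")
def comp(m,name,z,amin=3):
    n,l,s,c=cv2.connectedComponentsWithStats(m.astype(np.uint8))
    for i in range(1,n):
        if s[i,4]>=amin: print(name,c[i].round(1),s[i],ray("top",c[i],z).round(4))
x0,y0,x1,y1=185,180,405,290
q=np.zeros(p.shape[:2],bool);q[y0:y1,x0:x1]=1
r,g,b=[p[:,:,i].astype(int) for i in range(3)]
tb=q.copy();tb[:,:236]=0;tb[:,312:]=0
comp(tb&(r>g+60)&(r>b+60)&(r>140)&(g<130)&(np.abs(g-b)<30),"red",.031)
comp(q&(p.max(2)<45),"black",.061)
u=cv2.resize(p[185:285,195:320],None,fx=6,fy=6,interpolation=cv2.INTER_CUBIC)
cv2.imwrite("pics/top1.png",u[:,:,::-1])
for uv in [(274,236)]: print(ray("top",uv,.035))
E
```

```text
black [251.5 181.9] [250 181   4   3   8] [0.5595 0.2882 0.061 ]
black [238.8 184.9] [237 184   4   3   8] [0.5532 0.3102 0.061 ]
black [244.5 187.5] [243 187   4   2   6] [0.5489 0.3    0.061 ]
black [211.9 228.5] [209 225   6   6  15] [0.4746 0.3528 0.061 ]
black [277.  254.2] [275 253   5   3   5] [0.4341 0.2395 0.061 ]
[0.46879314 0.24496074 0.035     ]
```

View pics/top1.png

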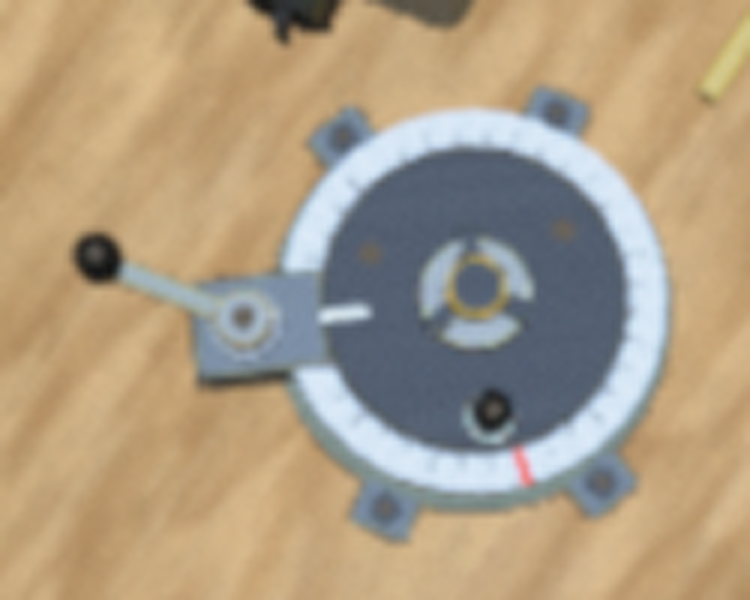

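```bash
cat >> h.py <<'E'
def C(x,y,z,o=(195,185),s=6): return ray("top",((x+.5)/s-.5+o[0],(y+.5)/s-.5+o[1]),z)[:2]
E
python3 - <<'E'
from h import *
c=C(476,300.5,.035);print("c",c,[np.linalg.norm(C(*q,.035)-c) for q in((628,300),(476,148),(476,453))])
c2=C(477,286,.059);print("chuck",c2)
def rel(n,P,o=c):
    v=P-o;print(n,P.round(4),"r",np.linalg.norm(v).round(4),"ang",np.degrees(np.arctan2(v[1],v[0])).round(1))
rel("mark out",C(321,317,.035));rel("mark in",C(369,311,.035))
rel("red in",C(518,447,.031));rel("red out",C(530,485,.031))
rel("peg",C(494,409,.061));k=C(97,257,.065)
pv=C(243,318,.05);rel("pivot",pv);rel("knob from pivot",k,pv)
for x,y in((343,132),(556,110),(603,482),(385,508)): rel("lug",C(x,y,.01))
# hotplate / other heights
p,d=bot.read_camera("top");cc=bot.calibration("top");R=cv2.Rodrigues(np.array(cc["rvec"]))[0];t=np.array(cc["tvec"]).ravel();K=cc["intrinsics"]
for u,v in((235,110),(195,60),(275,150),(122,180),(120,270),(154,212),(243,184),(362,192),(220,360)):
    P=R.T@(np.linalg.inv(K)@[u,v,1]*d[v,u]-t);print(u,v,P.round(3))
E
```

```text
c [0.47117559 0.24518514] [np.float64(0.045160732678568016), np.float64(0.04596770773936833), np.float64(0.045158958459857415)]
chuck [0.47211547 0.24567387]
mark out [0.4646 0.2908] r 0.0461 ang 98.2
mark in [0.4669 0.2767] r 0.0318 ang 97.7
red in [0.4286 0.2313] r 0.0448 ang -161.9
red out [0.4175 0.2274] r 0.0566 ang -161.7
peg [0.4365 0.2397] r 0.0351 ang -171.1
pivot [0.4616 0.3129] r 0.0684 ang 98.0
knob from pivot [0.4757 0.3544] r 0.0438 ang 71.2
lug [0.5253 0.287 ] r 0.0684 ang 37.7
lug [0.5347 0.2217] r 0.0677 ang -20.3
lug [0.4207 0.2044] r 0.0649 ang -141.1
lug [0.4108 0.2698] r 0.0653 ang 157.8
235 110 [0.689 0.323 0.066]
195 60 [0.788 0.401 0.051]
275 150 [0.622 0.249 0.053]
122 180 [0.564 0.524 0.018]
120 270 [0.401 0.514 0.02 ]
154 212 [0.508 0.463 0.015]
243 184 [0.558 0.303 0.048]
362 192 [0.558 0.085 0.022]
220 360 [ 0.25   0.332 -0.002]
```

```bash
python3 -m crank '[[[25,45,0],79],[[25,45,0],79],[[25,45,0],79],[[25,45,0],79],[[25,45,0],79],[[25,45,0],79],[[25,45,0],79],[[25,45,0],79],[[25,45,0],79],[[25,45,0],79],[[25,45,0],79],[[25,45,0],79]]' 1 20
python3 -m crank '[[[25,45,0],79]]' 2>/dev/null | head -0
python3 - <<'E'
from h import *
s=bot.read_state();print(s["clock"],s["position"],cv2.Rodrigues(s["tcp_rot"])[0][:,0],s["joint_pos"],s["grip_width"],s["contact_force"])
E
```

```text
clock: 1.2
position: [0.47, -0.0619, 0.2306]
tcp_rot: [3.119, 0.378, 0.0]
contact_force: [0.7, -1.1, 0.2]
grip_width: 0.183
1.2833 [ 0.49027632 -0.02544725  0.23054599] [9.37101294e-01 3.49057442e-01 2.59351648e-04] [-1.26473441e-01  1.67780873e-01  1.68369846e+00 -9.48416288e-06
  1.28981568e+00 -4.83035898e-01] 0.11402700692520687 [ 0.62608007 -0.57947045  0.38873438]
```

```bash
python3 -m crank '[[[0,0,0],0],[[0,0,0],0],[[0,0,0],0],[[0,0,0],0]]'
python3 - <<'E'
from h import *
s=bot.read_state();print(s["clock"],s["position"],np.degrees(np.arctan2(*cv2.Rodrigues(s["tcp_rot"])[0][1::-1,0])),s["grip_width"],s["contact_force"])
E
```

```text
clock: 1.62
position: [0.4893, -0.0286, 0.2304]
tcp_rot: [3.092, 0.556, -0.0]
contact_force: [-0.7, -0.6, -0.7]
grip_width: 0.006
1.6167 [ 0.4893163  -0.02859779  0.23042474] 20.377351882003737 0.005622461448221486 [-0.67107167 -0.63258962 -0.67560875]
```

```bash
python3 -m crank '[[[2.1,38.1,0],-7],[[2.1,38.1,0],-7],[[2.1,38.1,0],-7],[[2.1,38.1,0],-7],[[2.1,38.1,0],-7],[[2.1,38.1,0],-7],[[2.1,38.1,0],-7],[[2.1,38.1,0],-7],[[2.1,38.1,0],-7],[[2.1,38.1,0],-7],[[2.1,38.1,0],-7],[[2.1,38.1,0],-7]]'
python3 -m crank '[[[0,0,-4],0],[[0,0,-8],0],[[0,0,-12],0],[[0,0,-14],0],[[0,0,-15.8],0],[[0,0,-15.8],0],[[0,0,-15.8],0]]'
python3 - <<'E'
from h import *
s=bot.read_state();print(s["clock"],s["position"],np.degrees(np.arctan2(*cv2.Rodrigues(s["tcp_rot"])[0][1::-1,0])),s["contact_force"])
p,d=bot.read_camera("scene");cv2.imwrite("pics/s2.png",cv2.resize(p[130:270,200:400],None,fx=4,fy=4,interpolation=2)[:,:,::-1])
# push path for lever
pv=np.array([.4616,.3129])
for th in (71,80,90,100,110,120,130,136):
    t=np.radians(th);K=pv+.045*np.array([np.cos(t),np.sin(t)]);P=K+.0195*np.array([np.sin(t),-np.cos(t)])
    print(th,P.round(4),((P-s["position"][:2])*100).round(2))
E
```

```text
clock: 2.62
position: [0.5111, 0.3522, 0.2301]
tcp_rot: [3.119, 0.368, -0.001]
contact_force: [0.5, 0.3, -0.4]
grip_width: 0.005
clock: 3.2
position: [0.5112, 0.3516, 0.0728]
tcp_rot: [3.12, 0.366, -0.001]
contact_force: [-0.1, -0.3, 0.2]
grip_width: 0.007
3.2 [0.51124396 0.35162555 0.07281097] 13.37151574884334 [-0.07234301 -0.2765072   0.19304212]
71 [0.4947 0.3491] [-1.66 -0.25]
80 [0.4886 0.3538] [-2.26  0.22]
90 [0.4811 0.3579] [-3.01  0.63]
100 [0.473  0.3606] [-3.83  0.9 ]
110 [0.4645 0.3619] [-4.67  1.02]
120 [0.456  0.3616] [-5.53  1.  ]
130 [0.4476 0.3599] [-6.36  0.83]
136 [0.4428 0.3582] [-6.85  0.66]
```

View pics/s2.png

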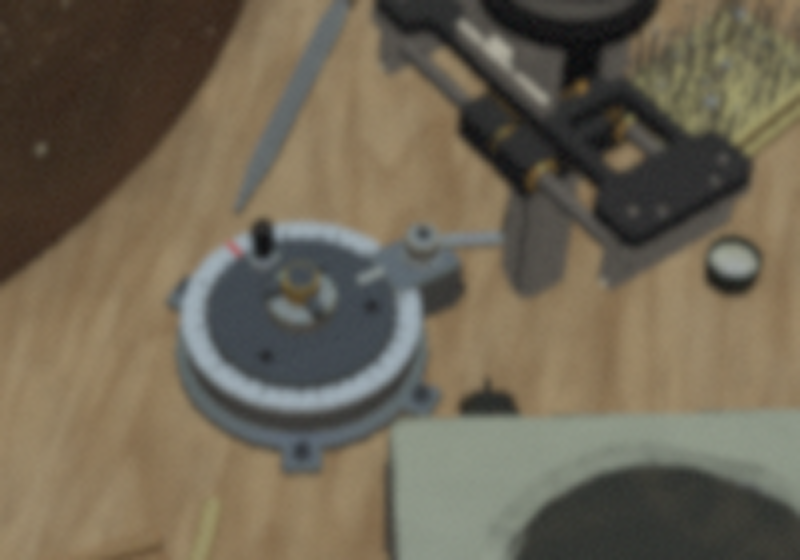

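The picture shows the fingers behind the knob on its +x side at about (535,240), clear of the base. Now pushing anticlockwise.

```bash
python3 -m crank '[[[-1.0,-0.2,0],0],[[-1.6,-0.1,0],0],[[-2.2,0.2,0],0],[[-3.0,0.6,0],0],[[-3.8,0.9,0],0],[[-4.6,1.0,0],0],[[-5.5,1.0,0],0],[[-6.1,0.9,0],0],[[-6.5,0.8,0],0],[[-6.5,0.8,0],0],[[-6.5,0.8,0],0],[[-6.5,0.8,0],0]]'
python3 - <<'E'
from h import *
s=bot.read_state();print(s["clock"],s["position"],s["contact_force"])
E
```

```text
clock: 4.25
position: [0.4468, 0.3626, 0.0732]
tcp_rot: [-3.117, -0.369, -0.007]
contact_force: [12.0, 6.9, -3.3]
grip_width: 0.005
4.25 [0.4468055  0.3625772  0.07317958] [12.01108031  6.92166305 -3.29101194]
```

```bash
python3 -m crank '[[[1.5,0.0,0],0],[[2.5,0,2],0],[[2.5,0,6],0],[[2.5,0,9],0],[[-1.3,-9.4,9],-95],[[-1.3,-9.4,9],-95],[[-1.3,-9.4,9],-95],[[-1.3,-9.4,9],-95],[[-1.3,-9.4,9],-95],[[-1.3,-9.4,9],-95],[[-1.3,-9.4,9],-95],[[-1.3,-9.4,9],-95]]'
python3 -m crank '[[[0,0,0],-38],[[0,0,0],-38],[[0,0,0],-38],[[0,0,0],-38],[[0,0,0],-38],[[0,0,0],-38],[[0,0,0],-38],[[0,0,0],-38]]'
python3 - <<'E'
from h import *
s=bot.read_state();print(s["clock"],s["position"],np.degrees(np.arctan2(*cv2.Rodrigues(s["tcp_rot"])[0][1::-1,0])),s["contact_force"],s["joint_pos"][5])
p,d=bot.read_camera("scene");q=bot.read_camera("top")[0]
a=cv2.resize(p[130:270,200:370],None,fx=4,fy=4,interpolation=2);b=cv2.resize(q[185:285,195:320],None,fx=4,fy=4,interpolation=2)
b=cv2.copyMakeBorder(b,0,160,0,0,0);cv2.imwrite("pics/s3.png",cv2.resize(np.hstack([a,b[:, :]]),None,fx=.67,fy=.67)[:,:,::-1])
E
```

```text
clock: 5.25
position: [0.432, 0.2675, 0.1623]
tcp_rot: [2.911, -1.18, -0.001]
contact_force: [-0.8, 0.5, -0.3]
grip_width: 0.002
clock: 5.92
position: [0.4322, 0.2675, 0.1623]
tcp_rot: [2.377, -2.054, -0.001]
contact_force: [0.1, 0.3, -0.3]
grip_width: 0.007
5.9167 [0.43224181 0.26747585 0.16233781] -81.67559985484709 [ 0.13329619  0.29243083 -0.30039154] 1.9072765105034428
```

View pics/s3.png

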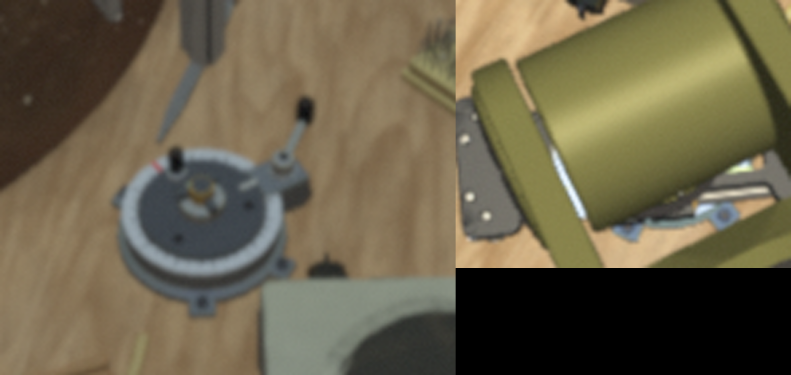

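```bash
python3 -m crank '[[[0,0,-4],0],[[0,0,-7],0],[[0,0,-9.4],0],[[0,0,-9.4],0],[[0,0,-9.4],0]]'
python3 - <<'E'
from h import *
s=bot.read_state();print(s["clock"],s["position"],s["contact_force"])
k=ray("scene",(313.8,167.3),.065)[:2]-[.4616,.3129];print("lever dir",np.degrees(np.arctan2(k[1],k[0])),np.linalg.norm(k))
c=np.array([.471,.2453])
for f in np.arange(188,291,6):
    t=np.radians(f);P=c+.037*np.array([np.cos(t),np.sin(t)])+.0185*np.array([np.sin(t),-np.cos(t)])
    print(f,((P-s["position"][:2])*100).round(2),round(f-188.3,1))
E
```

```text
clock: 6.43
position: [0.4324, 0.2673, 0.0683]
tcp_rot: [2.374, -2.055, -0.001]
contact_force: [0.3, 0.3, 0.8]
grip_width: 0.003
6.4333 [0.43240367 0.26727431 0.06829638] [0.31857072 0.25827499 0.80392576]
lever dir 132.20584594682936 0.04649309219085599
188 [-0.06 -0.88] -0.3
194 [-0.18 -1.3 ] 5.7
200 [-0.25 -1.72] 11.7
206 [-0.28 -2.16] 17.7
212 [-0.26 -2.59] 23.7
218 [-0.19 -3.02] 29.7
224 [-0.09 -3.44] 35.7
230 [ 0.06 -3.84] 41.7
236 [ 0.26 -4.23] 47.7
242 [ 0.49 -4.6 ] 53.7
248 [ 0.76 -4.93] 59.7
254 [ 1.06 -5.24] 65.7
260 [ 1.4  -5.52] 71.7
266 [ 1.76 -5.76] 77.7
272 [ 2.14 -5.96] 83.7
278 [ 2.54 -6.12] 89.7
284 [ 2.96 -6.24] 95.7
290 [ 3.39 -6.31] 101.7
```

```bash
python3 -m crank '[[[-0.05,-0.9,0],0],[[-0.2,-1.3,0],6],[[-0.25,-1.7,0],12],[[-0.3,-2.15,0],18],[[-0.25,-2.6,0],24],[[-0.2,-3.0,0],30],[[-0.1,-3.45,0],36],[[0.05,-3.85,0],42],[[0.25,-4.25,0],48],[[0.5,-4.6,0],54],[[0.75,-4.95,0],60],[[0.75,-4.95,0],60]]'
python3 - <<'E'
from h import *
s=bot.read_state();print(s["clock"],s["position"],s["contact_force"],np.degrees(np.arctan2(*cv2.Rodrigues(s["tcp_rot"])[0][1::-1,0])))
p,d=bot.read_camera("scene")
cv2.imwrite("pics/s4.png",cv2.resize(p[150:250,220:350],None,fx=5,fy=5,interpolation=2)[:,:,::-1])
E
```

```text
clock: 7.43
position: [0.4412, 0.2175, 0.0703]
tcp_rot: [-3.085, 0.586, -0.004]
contact_force: [-0.6, 0.6, 0.3]
grip_width: 0.002
7.4333 [0.44118027 0.21749882 0.07034899] [-0.60507015  0.5924195   0.28286978] -21.5147159406682
```

View pics/s4.png

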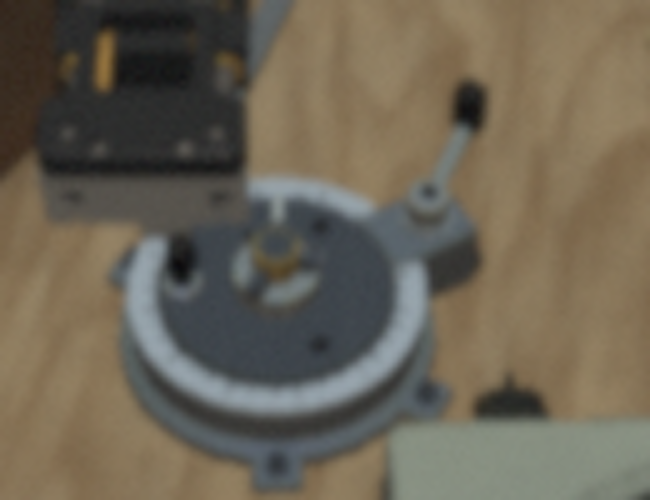

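```bash
python3 -m crank '[[[0.3,-0.3,0],6],[[0.65,-0.6,0],12],[[1.0,-0.85,0],18],[[1.4,-1.05,0],24],[[1.8,-1.2,0],30],[[1.9,-1.25,0],32],[[1.9,-1.25,0],32]]'
python3 - <<'E'
from h import *
s=bot.read_state();print(s["clock"],s["position"],s["contact_force"],np.degrees(np.arctan2(*cv2.Rodrigues(s["tcp_rot"])[0][1::-1,0])))
p,d=bot.read_camera("scene")
cv2.imwrite("pics/s5.png",cv2.resize(p[165:245,230:330],None,fx=7,fy=7,interpolation=2)[:,:,::-1])
E
```

```text
clock: 8.07
position: [0.4595, 0.2052, 0.0693]
tcp_rot: [-3.129, -0.276, -0.001]
contact_force: [-0.9, 0.1, 0.9]
grip_width: 0.005
8.0667 [0.45951936 0.20520011 0.06932756] [-0.85917635  0.07797397  0.92908473] 10.083153996501776
```

View pics/s5.png

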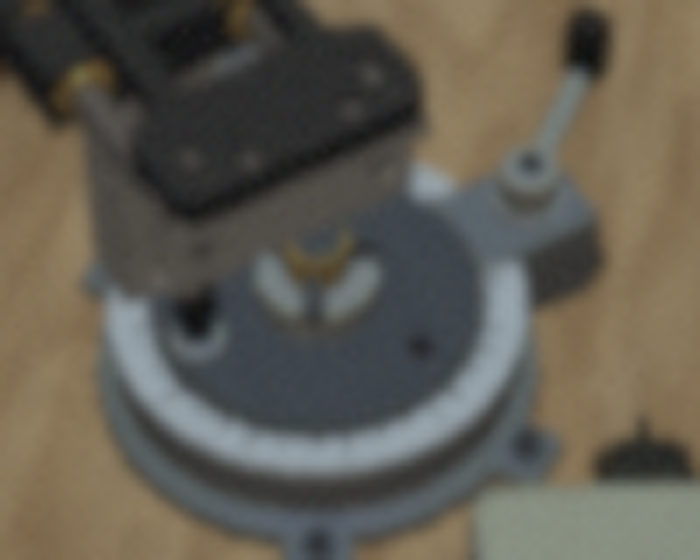

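```bash
python3 -m crank '[[[-1.5,-0.3,0],0],[[-3,-0.5,0.5],0],[[-4.5,-0.8,4],0],[[-6,-0.8,7.5],0],[[-8,-0.8,9],0],[[-8,-0.8,9],0],[[-8,-0.8,9],0]]'
cat > m.py <<'E'
import sys
from h import *
s=bot.read_state();print(s["clock"],s["position"],s["contact_force"])
p,d=bot.read_camera("scene");r,g,b=[p[:,:,i].astype(int) for i in range(3)]
c=np.array([.471,.2453])
def ang(P): v=P[:2]-c;return np.degrees(np.arctan2(v[1],v[0]))%360,np.linalg.norm(v)
m=(r>g+25)&(r>b+25)&(np.abs(g-b)<30);m[:165]=0;m[245:]=0;m[:,:230]=0;m[:,330:]=0
ys,xs=np.nonzero(m);w=(r-g)[ys,xs]
for y,x in zip(ys,xs):
    P=ray("scene",(x,y),.031);a,R=ang(P)
    if .045<R<.058: print("red px",x,y,round(a,1),round(R,4),p[y,x])
cv2.imwrite("pics/"+sys.argv[1],cv2.resize(p[165:245,230:330],None,fx=8,fy=7.5,interpolation=2)[:,:,::-1])
np.save("last.npy",p)
E
python3 m.py s6.png
```

```text
clock: 8.7
position: [0.3793, 0.1977, 0.1595]
tcp_rot: [-3.129, -0.276, -0.005]
contact_force: [0.7, 0.2, 0.4]
grip_width: 0.005
8.7 [0.37930208 0.19766797 0.15945819] [0.67969147 0.23820352 0.37011275]
red px 256 190 194.5 0.0573 [145 117 102]
red px 257 190 192.8 0.0562 [149 115 105]
red px 257 191 194.3 0.054 [153 113 113]
red px 258 191 192.6 0.0529 [154 114 116]
red px 258 192 194.2 0.0507 [153 111 114]
red px 259 192 192.4 0.0496 [149 110 113]
red px 259 193 194.0 0.0474 [133 100 103]
```

View pics/s6.png

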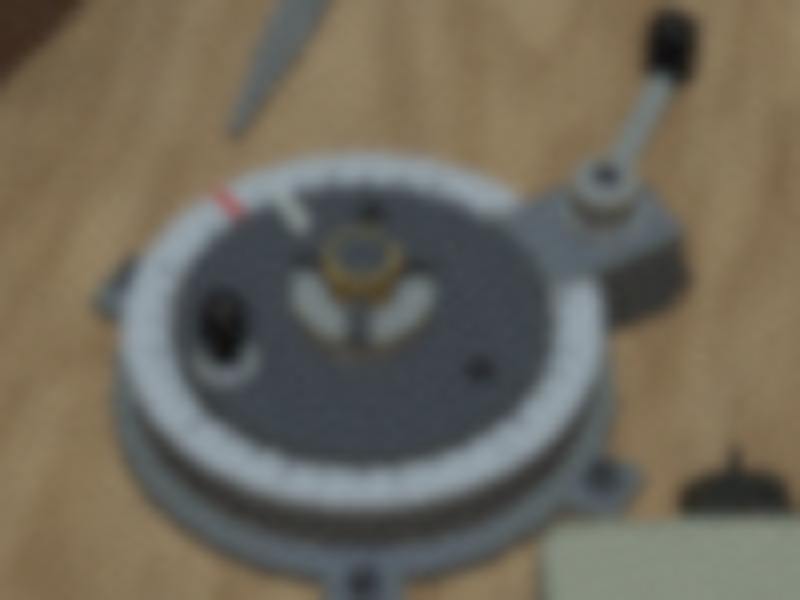

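```bash
cat > a.py <<'E'
from h import *
from scipy.optimize import least_squares
def S(x,y,z): return ray("scene",((x+.5)/8-.5+230,(y+.5)/7.5-.5+165),z)[:2]
E=np.array([S(*q,.035) for q in((178,320),(553,325),(365,465),(250,437),(480,437))])
f=least_squares(lambda v:np.linalg.norm(E-v,axis=1)-.046,[.47,.245]);c=f.x;print("centre",c,f.fun)
def pr(n,P,c=c): v=P-c;print(n,P.round(4),np.linalg.norm(v).round(4),(np.degrees(np.arctan2(v[1],v[0]))%360).round(1))
E
cat > b.py <<'E'
from a import *
pr("mark out",S(281,196,.035));pr("mark in",S(305,232,.035));pr("red in",S(240,220,.031));pr("red out",S(217,188,.031));pr("peg",S(222,300,.061))
E
python3 b.py
```

```text
centre [0.47330418 0.24915863] [-1.20683752e-03 -1.26839757e-03  5.99060957e-05 -6.06485627e-05
  4.33068403e-05]
mark out [0.4268 0.2451] 0.0467 185.0
mark in [0.4405 0.2462] 0.0329 185.2
red in [0.4276 0.234 ] 0.0482 198.3
red out [0.4151 0.2326] 0.0605 195.9
peg [0.4747 0.2131] 0.0361 272.1
```

```bash
python3 -m crank '[[[4,0.2,-1],6],[[6,0.3,-4],12],[[6,0.3,-7],12],[[6,0.3,-9],12],[[6,0.3,-9],12],[[7,0.4,-9],12],[[7.7,0.5,-9],12],[[8.2,0.6,-9],12],[[8.6,0.6,-9],12],[[8.9,0.6,-9],12],[[8.9,0.6,-9],12],[[8.9,0.6,-9],12]]'
python3 -c "
from h import *
s=bot.read_state();print(s['clock'],s['position'],s['contact_force'])"
python3 -m crank '[[[-1.5,-0.5,0],0],[[-3,-0.5,0.5],0],[[-4.5,-0.8,4],0],[[-6,-0.8,7.5],0],[[-9,-0.8,9],0],[[-9,-0.8,9],0],[[-9,-0.8,9],0]]'
python3 m.py s7.png
```

```text
clock: 9.75
position: [0.4684, 0.2035, 0.0687]
tcp_rot: [-3.083, -0.605, -0.001]
contact_force: [0.5, -0.1, 0.6]
grip_width: 0.007
9.75 [0.46844344 0.20348883 0.06868499] [ 0.5009964  -0.13272558  0.59192679]
clock: 10.33
position: [0.378, 0.1957, 0.1597]
tcp_rot: [-3.082, -0.606, -0.005]
contact_force: [0.0, 0.6, -0.2]
grip_width: 0.007
10.3333 [0.37803469 0.19569485 0.1596598 ] [ 0.02619947  0.58470953 -0.18692777]
red px 256 190 194.5 0.0573 [143 116 102]
red px 257 190 192.8 0.0562 [150 115 105]
red px 257 191 194.3 0.054 [155 116 115]
red px 258 191 192.6 0.0529 [155 114 116]
red px 258 192 194.2 0.0507 [153 111 114]
red px 259 192 192.4 0.0496 [152 114 116]
red px 259 193 194.0 0.0474 [138 107 109]
```

View pics/s7.png

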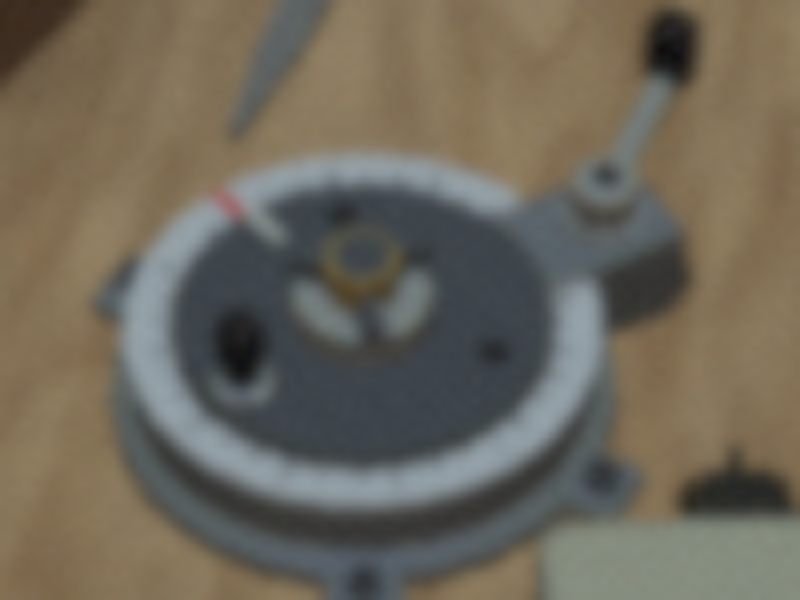

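```bash
python3 -m crank '[[[-4,-26,5],0],[[-4,-26,5],0],[[-4,-26,5],0],[[-4,-26,5],0],[[-4,-26,5],0],[[-4,-26,5],0],[[-4,-26,5],0],[[-4,-26,5],0],[[-4,-26,5],0]]'
cat > t.py <<'E'
import sys
from h import *
p=np.mean([bot.read_camera("top")[0].astype(float) for _ in range(6)],0).astype(np.float32)
u=np.clip(cv2.resize(p[185:285,195:320],None,fx=6,fy=6,interpolation=cv2.INTER_CUBIC),0,255)
cv2.imwrite("pics/"+sys.argv[1],u[:,:,::-1])
r,g,b=[u[:,:,i] for i in range(3)]
c=C(476,300.5,.035)
yy,xx=np.mgrid[0:600,0:750]
def A(m,z,w,lo,hi,n):
    P=np.array([C(x,y,z) for x,y in zip(xx[m],yy[m])])-c;R=np.linalg.norm(P,axis=1);a=np.degrees(np.arctan2(P[:,1],P[:,0]))%360
    k=(R>lo)&(R<hi)&(a>170)&(a<225);W=w[m][k]
    print(n,k.sum(),(a[k]*W).sum()/W.sum(),(R[k]*W).sum()/W.sum(),"median",np.median(a[k]))
box=(xx>380)&(xx<600)&(yy>330)&(yy<510)
A(box&(r>g+40)&(r>b+30),.031,r-g,.047,.057,"red")
A(box&(u.min(2)>140),.035,u.min(2)-120,.033,.044,"mark")
E
python3 t.py t8.png
```

```text
clock: 11.13
position: [0.3384, -0.0654, 0.2079]
tcp_rot: [-3.083, -0.6, 0.001]
contact_force: [0.2, 0.7, -0.1]
grip_width: 0.007
red 357 197.75375030410135 0.05164293437879844 median 197.74900307699224[ WARN:0@1.950] global loadsave.cpp:1063 imwrite_ Unsupported depth image for selected encoder is fallbacked to CV_8U.
Traceback (most recent call last):
  File "t.py", line 15, in <module>
    A(box&(u.min(2)>140),.035,u.min(2)-120,.033,.044,"mark")
    ~^^^^^^^^^^^^^^^^^^^^^^^^^^^^^^^^^^^^^^^^^^^^^^^^^^^^^^^
  File "t.py", line 10, in A
    P=np.array([C(x,y,z) for x,y in zip(xx[m],yy[m])])-c;R=np.linalg.norm(P,axis=1);a=np.degrees(np.arctan2(P[:,1],P[:,0]))%360
                ~^^^^^^^
  File "h.py", line 10, in C
    def C(x,y,z,o=(195,185),s=6): return ray("top",((x+.5)/s-.5+o[0],(y+.5)/s-.5+o[1]),z)[:2]
                                         ~~~^^^^^^^^^^^^^^^^^^^^^^^^^^^^^^^^^^^^^^^^^^^^^
  File "h.py", line 4, in ray
    c=bot.calibration(n);R=cv2.Rodrigues(np.array(c["rvec"]))[0];t=np.array(c["tvec"]).ravel()
ValueError: time passes only in moves, steps and waits
```

View pics/t8.png

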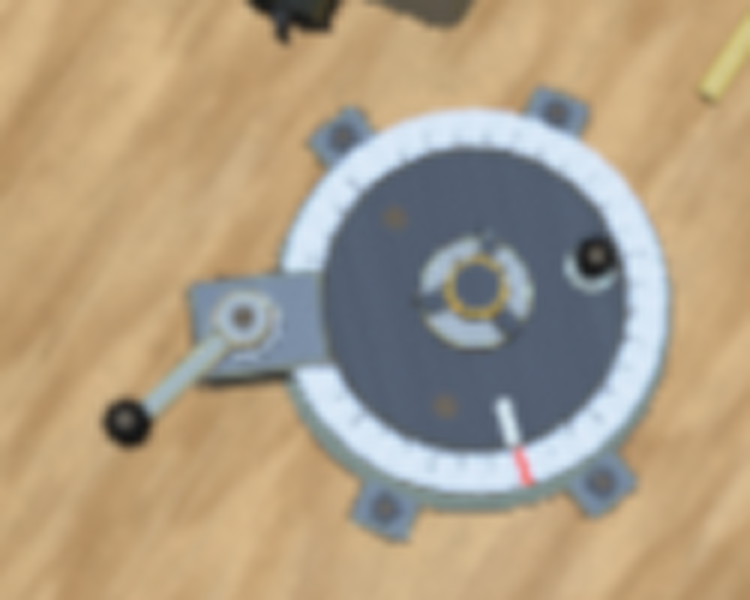

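The top view shows the mark running from (502,400) to (516,446) and the red line from (518,447) to (530,485), close to lined up. I'll work out the remaining angle with the calibration cached.

```bash
sed -i '2a import functools\n_cal=functools.lru_cache(None)(lambda n: bot.calibration(n))' h.py; sed -i 's/c=bot.calibration(n)/c=_cal(n)/; s/mean(\[bot.read/mean([bot.read/' h.py; sed -i 's/range(6)/range(2)/; s/cv2.imwrite("pics\/"+sys.argv\[1\],u/cv2.imwrite("pics\/"+sys.argv[1],u.astype(np.uint8)/' t.py
python3 t.py t9.png
python3 - <<'E'
from h import *
c=C(476,300.5,.035)
for n,q in dict(mo=(516,446,.035),mi=(502,400,.035),ri=(518,447,.031),ro=(530,485,.031),peg=(597,256,.061)).items():
    v=C(*q)-c;print(n,np.degrees(np.arctan2(v[1],v[0]))%360,np.linalg.norm(v))
pv=C(243,318,.05);v=C(127,422,.065)-pv;print("knob",C(127,422,.065),np.degrees(np.arctan2(v[1],v[0])))
E
```

```text
red 359 197.75904924735445 0.051641450324630904 median 197.78097990458005
mark 585 196.30145119645937 0.03828571137519026 median 196.31164410818005
mo 197.1001316510503 0.04466685524356461
mi 196.37657915373788 0.030518394329986948
ri 198.06573905958834 0.04482365198809517
ro 198.31247835186903 0.056553456750980696
peg 287.4535244442829 0.03546169280713993
knob [0.4289664  0.34346169] 136.9154076335316
```

```bash
python3 -m crank '[[[10.1,26.4,-4],0],[[10.1,26.4,-4],0],[[10.1,26.4,-4],0],[[10.1,26.4,-4],0],[[10.1,26.4,-4],0],[[10.1,26.4,-4],0],[[10.1,26.4,-4],0],[[10.1,26.4,-4],0],[[10.1,26.4,-4],0],[[10.1,26.4,-8],0],[[10.1,26.4,-12],0],[[10.1,26.4,-14],0]]'
python3 -m crank '[[[0,0,0],0],[[1.5,0.2,0],0],[[2.3,0.4,0],0],[[2.7,0.5,0],0],[[2.9,0.5,0],0],[[3.0,0.5,0],0],[[3.0,0.5,0],0],[[3.0,0.5,0],0]]'
python3 -m crank '[[[-1.5,-0.5,0],0],[[-3,-0.5,0.5],0],[[-4.5,-0.8,4],0],[[-6,-0.8,7.5],0],[[-9,-0.8,9],0],[[-12,-22,14],0],[[-12,-22,14],0],[[-12,-22,14],0],[[-12,-22,14],0],[[-12,-22,14],0],[[-12,-22,14],0],[[-12,-22,14],0]]'
python3 t.py t10.png
```

```text
clock: 12.53
position: [0.4375, 0.1979, 0.0654]
tcp_rot: [3.082, 0.604, -0.005]
contact_force: [-0.6, -0.6, -0.2]
grip_width: 0.008
clock: 13.2
position: [0.4691, 0.2044, 0.0687]
tcp_rot: [-3.083, -0.605, -0.001]
contact_force: [-0.3, -1.2, -0.1]
grip_width: 0.004
clock: 14.2
position: [0.349, -0.0177, 0.2093]
tcp_rot: [3.083, 0.599, 0.003]
contact_force: [0.8, 0.4, -0.5]
grip_width: 0.005
red 356 197.75233302825146 0.051655183642170935 median 197.74737095553314
mark 603 197.31620032990793 0.03846576355265031 median 197.28899412861804
```

```bash
python3 -m crank '[[[6.1,34,0],25],[[6.1,34,0],25],[[6.1,34,0],25],[[6.1,34,0],25],[[6.1,34,0],25],[[6.1,34,0],25],[[6.1,34,0],25],[[6.1,34,0],25],[[6.1,34,0],25],[[6.1,34,0],25],[[6.1,34,-4],25],[[6.1,34,-4],25]]'
python3 -m crank '[[[0,0,-3],0],[[0,0,-6],0],[[0,0,-8.5],0],[[0,0,-9.7],0],[[0,0,-9.7],0],[[0,0,-9.7],0]]'
python3 - <<'E'
from h import *
s=bot.read_state();print(s["clock"],s["position"],np.degrees(np.arctan2(*cv2.Rodrigues(s["tcp_rot"])[0][1::-1,0])),s["contact_force"])
pv=np.array([.4616,.3129])
for th in list(range(136,60,-7))+[61]:
    t=np.radians(th);P=pv+.045*np.array([np.cos(t),np.sin(t)])-.0195*np.array([np.sin(t),-np.cos(t)])
    print(th,((P-s["position"][:2])*100).round(2),th-136)
E
```

```text
clock: 15.3
position: [0.4075, 0.3231, 0.163]
tcp_rot: [2.876, 1.259, -0.013]
contact_force: [-0.8, -0.3, -1.3]
grip_width: 0.006
clock: 15.8
position: [0.4101, 0.324, 0.0723]
tcp_rot: [2.879, 1.257, -0.001]
contact_force: [0.9, -0.5, 0.9]
grip_width: 0.005
15.8 [0.41013801 0.3240416  0.07227302] 47.1877200901666 [ 0.8680439  -0.46564456  0.88800664]
136 [0.55 0.61] 0
129 [0.8  1.16] -7
122 [1.11 1.67] -14
115 [1.48 2.14] -21
108 [1.9  2.56] -28
101 [2.37 2.93] -35
94 [2.89 3.24] -42
87 [3.43 3.48] -49
80 [4.01 3.66] -56
73 [4.6  3.76] -63
66 [5.2  3.79] -70
61 [5.62 3.77] -75
```

```bash
python3 -m crank '[[[0.5,0.6,0],0],[[0.8,1.15,0],-7],[[1.1,1.65,0],-14],[[1.5,2.15,0],-21],[[1.9,2.55,0],-28],[[2.35,2.95,0],-35],[[2.9,3.25,0],-42],[[3.45,3.5,0],-49],[[4.0,3.65,0],-56],[[4.6,3.75,0],-63],[[5.2,3.8,0],-70],[[5.2,3.8,0],-70]]'
python3 -m crank '[[[0.3,0,0],-3],[[0.5,-0.1,0],-5],[[0.6,-0.1,0],-5],[[0.6,-0.1,0],-5],[[0.6,-0.1,0],-5]]'
```

```text
clock: 16.8
position: [0.4633, 0.3635, 0.0732]
tcp_rot: [-3.075, 0.632, -0.002]
contact_force: [-0.2, -0.8, 0.7]
grip_width: 0.004
clock: 17.22
position: [0.4677, 0.3628, 0.0731]
tcp_rot: [-3.049, 0.75, 0.001]
contact_force: [-8.1, 6.6, 2.5]
grip_width: 0.009
```

```bash
python3 -m crank '[[[-1.5,0.7,0],0],[[-3,1.5,0.5],0],[[-4,1.5,4],0],[[-5,1.5,8],0],[[-7,1.5,12],0],[[-11,-38,14],0],[[-11,-38,14],0],[[-11,-38,14],0],[[-11,-38,14],0],[[-11,-38,14],0],[[-11,-38,14],0],[[-11,-38,14],0]]'
python3 -m crank '[[[0,-10,0],0],[[0,-10,0],0],[[0,-10,0],0],[[0,-10,0],0],[[0,-10,0],0],[[0,-10,0],0]]'
python3 t.py t11.png
```

```text
clock: 18.22
position: [0.3682, 0.0855, 0.2064]
tcp_rot: [-3.05, 0.751, -0.003]
contact_force: [0.1, -0.4, 1.0]
grip_width: 0.005
clock: 18.72
position: [0.3692, -0.0125, 0.2058]
tcp_rot: [-3.05, 0.753, -0.001]
contact_force: [0.0, -0.5, 0.6]
grip_width: 0.002
red 358 197.76326664696774 0.0516395111215053 median 197.78316817641078
mark 597 197.33486868288847 0.038464609043454306 median 197.3201351783807
```

View pics/t11.png

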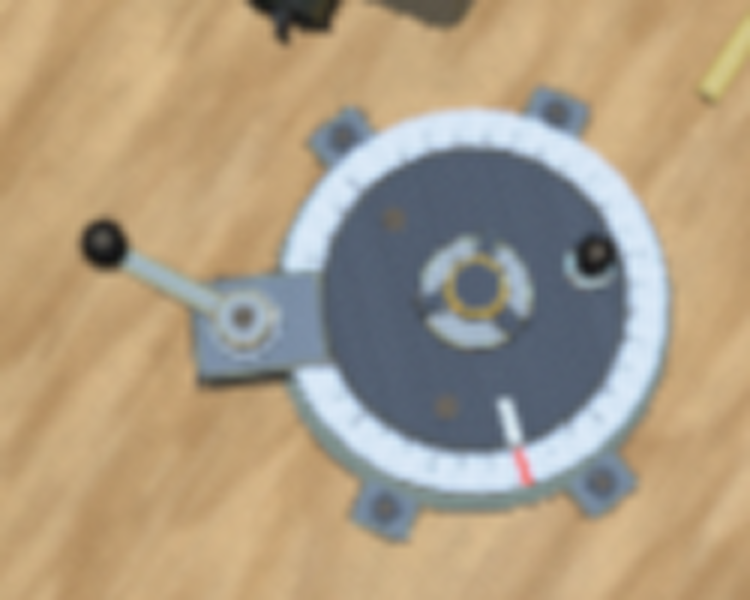

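The knob is now at (104,244), about 71° (1.25 rad) from its loose position, so the clamp is tight. The mark and red line still agree within 0.45°. Handing in.

```bash
python3 -c "
from bench import bot
print(bot.hand_in(), bot.read_state()['clock'])"
```

```text
the job is handed in; nothing more can be done
the job is handed in; nothing more can be done
```

The dividing table is set and the job is handed in, at about 19 s of the 70 s allowed. I pushed with closed fingers only: the clamp lever to its loose stop, the peg round about 100° in three passes, then the lever back clockwise to its tight stop.

**Last checks, from the top camera after tightening:**
- **Index mark:** at 197.3° against the red line at 197.75°, about 0.4 mm apart where 2.5 mm is allowed.
- **Clamp lever:** about 1.25 rad by a rough reading of the picture, where tight is above 1.05. The fingers met about 10 N at the end, as they would at the stop.
- **Scale ring:** the red line had not moved measurably since my first averaged reading, taken after most of the table turning. Readings picked by hand before any push agree within about 0.3°.
- **Robot:** it stood well clear of everything at hand-in.

**Not checked or in disagreement:**
- The scene camera put points 2 to 4 mm away from the top camera, so I relied on the top view for the final alignment.
- I did not measure the ring clamp, brass rod and flux cup again at the end. The arm's paths stayed clear of them, and no unexpected force showed in the readings I took.

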